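Stow the offcuts in the bench locker and take out the canister

ROBOT

A 6-joint arm with a two-finger parallel gripper is mounted at the origin on the work surface; the furniture and walls round the work are solid. World frame = base frame: x ahead of the robot, y to its left, z up, the work surface at z = 0. Lengths are in m, angles in rad, forces in N, time in s.
With the tool pointing down it reaches from about 0.2 to 0.875 m from the base axis. Payload 3.4 kg.
Tool frame: the origin (TCP) lies at the very end of the fingers, on their centre line; the grasp point (between the pads) lies 19 mm behind it (manip.hold_point_z is the distance from the TCP to the grasp point, in m); z points along the fingers, y is the line along which they close (so a half turn about z gives the same grasp; the last joint's range is limited). The gripper opens to 94 mm and grips with 3 to 60 N. Pads are 16 mm wide; open, the fingers measure 119 mm over their backs; the gripper's body (75 mm by 177 mm) begins 78 mm behind the grasp point.
Start: joints at [1.131, 0.276, 1.505, -0, 1.361, -0.121], TCP at [0.18, 0.546, 0.205] pointing down, gripper open.
Joint ranges: [-2.89, 2.89], [-0.75, 2.08], [0.22, 2.7], [-1.18, 4.32], [0.11, 2.71], [-2.7, 2.7]. Speed limits (rad/s): [2.57, 2.57, 3.14, 3.14, 3.14, 3.14].

INTERFACE

Orientations are given as a unit quaternion [x, y, z, w].
In Python, from plant import manip, camrig gives the robot as it stands (manip), with the cameras (camrig). Calls block until the motion is done:
- manip.reach(position, orientation): joint-space move of the TCP to a pose.
- manip.servo_line(position, speed=0.15, orientation=None, f_stop=None): straight line of the TCP; orientation=None keeps the orientation; speed is the mean speed in m/s. With f_stop (N) it stops when the force on the tool has changed by that much, and returns True; else False.
- manip.move_j(angles): joint-space move.
- manip.command_gripper(opening): finger opening in m; the grip force is fixed at half the most; returns when the fingers have stopped.
- manip.wait(seconds).
- manip.ik(position, orientation): joint angles nearest the present ones, or None.
- manip.sense(): the state.
- camrig.capture(name): name is "scene" or "top"; returns a dict with "frame" (420x560x3 uint8, red, green, blue), "fovy" (degrees; the focal length in pixels is half the picture's height over the tangent of half this angle, whatever the lens; pixels are square), "cx", "cy" (the principal point, pixels), "rvec" (rotation vector, rad) and "tvec" (3), from world to camera coordinates, as OpenCV has them. Camera axes: x right, y down, z forward; pixel columns grow to the right and rows downward; lengths in m; the calibration is good to about 2 mm. A picture is of the moment at which its call begins. There is no depth.
A pose or a line that the arm cannot do raises manip.IKError and nothing moves.
- manip.close_job(): hands the job in; it is judged then, once.
The state is a dict: "time": time; "joints": joint angles; "dq": joint speeds; "tau": joint torques, N m; "position": TCP position; "ee_rot": TCP orientation; "ft_force": force on the tool from outside, world axes, zero at the start; "ft_torque": the same for the moment, N m; "grip_width": finger opening in m; "finger_force": force on a finger pad.
Only numpy, scipy, OpenCV 4.12 (cv2) and the standard library are available. Lean on these libraries where they do the work, as an engineer would, in place of code of your own. Each camera call takes 0.05 s, during which the arm holds its last target. There are 200 camera calls.

TASK

Set the lock slider on the side of the grey bench locker to its lock end (pushed away from you), raise the sloping lift-up door until its stay locks and it stands open by itself. Lift the canister by its handle off its stand inside and set it upright in the middle of the cork mat, and put every short wood offcut (about 65 mm long) lying on the bench in front of the locker into it; leave the long blocks and the safety glasses where they are. When all that is done, unlock the stay by sliding the lock slider fully back towards you, leave it there, and let the door sink fully shut.

Things in the scene. Friction and masses are not known exactly. Their poses are not given: they have to be found in the camera images.
- locker: grey sheet-metal bench locker, fixed. Origin on the bench straight below the door's hinge line, mid-width. x points away from its front, y left, z up. Outside x -147 to +40 mm, y -197 to +197; cheeks slope with the door (35 deg) from 87 mm high in front to 190 mm at the hinge. Outside the left cheek is the lock housing: y 197 to 233, x -173 to -38, 175 mm high
- locker_floor (a point): point on the locker's inner floor, 12 mm above the bench, 80 mm in front of the hinge line, mid-width; axes as the locker. In the locker frame the floor is clear from x -135 to +28 and y -185 to +185 mm, front wall 75 mm high; a fixed round stand (radius 36, top 24 mm above the bench) is at x -73, y -125 mm. Reached from above when the door is up
- flap_hinge (a point): middle of the door's hinge line, which runs along the locker's y axis, 190 mm above the bench; axes as the locker
- flap_panel (a joint): angle of the lift-up door (180 x 390 x 12 mm, 0.5 kg, hinged at its top edge): 0 shut, sloping down to the robot at 35 deg; grows as it rises; rests at about 2.15 on the locked stay (88 deg above level), stop 2.25. With the slider at lock a spring bolt snaps under it when raised past 2.17. Unlocked it sinks shut by itself, damped, in about 3 s. Raising takes 4 to 8 N at the handle
- flap_handle (a point): middle of the door's handle: round steel bar, 10 mm diameter, 110 mm long along the locker's y, 25 mm clear above the door's outer face, its axis 42 mm above the door's hinge plane and 155 mm down the door (161 mm from the hinge axis). It turns with the door; with the door up it is on the far side, 345 mm high
- stay_bolt_body (a joint): retraction of the stay's spring bolt: 0 out (under the door's pin: locked), up to 0.034 m drawn back; below 0.006 counts as out. The slider draws it back from slider value 0.02 on; at slider 0.05 it is at 0.03 and the door is free
- lock_grip (a joint): lock slider: 0 at the lock end (away from the robot), 0.05 m at the release end (towards the robot, along the locker's -x). Stays where it is left; needs about 4 to 7 N. Once it is released the door starts to sink at once and may lean lightly (about 4 N) on a gripper still there; it sinks on when that lifts away
- slider_grip (a point): centre of the top of the black slider grip on the left of the locker: 26 mm long along the track (locker x), 16 mm wide, 29 mm high above its plate; clear on both sides to about 25 mm below this point (plate and housing lie below)
- canister: steel canister, 87 mm diameter, 50 mm high, with a bar handle over it; 0.3 kg. Origin at the centre of its underside, z up; starts upright on the stand in the locker
- canister_bar (a point): middle of the canister's handle bar, 79 mm above its underside: 9 mm diameter, 54 mm long along the canister's x axis, 25 mm clear above the lid
- cork_mat: round cork mat, 150 mm diameter, 4 mm thick, fixed on the bench left or right in front of the locker. Origin at the centre of its underside
- long_block_l: long wood block, 58 x 190 x 55 mm, left of the locker; to be left alone
- long_block_r: long wood block, 56 x 175 x 55 mm, right of the locker; to be left alone
- glasses: folded safety glasses, 82 x 154 x 49 mm; to be left alone
- offcut_a: short offcut of hardwood, 45 x 62 x 58 mm (x, y, z): gripped across its x side; origin at the centre of its underside. May be absent
- offcut_b: short offcut of hardwood, 45 x 62 x 58 mm (x, y, z): gripped across its x side; origin at the centre of its underside. May be absent
- offcut_c: short offcut of hardwood, 50 x 66 x 55 mm (x, y, z): gripped across its x side; origin at the centre of its underside. May be absent
- offcut_d: short offcut of hardwood, 50 x 66 x 55 mm (x, y, z): gripped across its x side; origin at the centre of its underside. May be absent

How it is judged:
On the way, in this order (a step that is already met when the one before it is completed fails the run):
1. the door is up, locked on its stay (bolt out) and stands open by itself, not held (value of joint flap_panel above 2.1 rad and value of joint stay_bolt_body below 0.006 m and contact force between flap_panel and the fingers below 0.3 N), for 0.5 s.
2. with the door still locked up, the canister stands on the cork mat and every short offcut present lies in the locker, all let go (value of joint flap_panel above 2.1 rad and value of joint stay_bolt_body below 0.006 m and x of offcut_a in the frame of locker between -0.14 and 0.03 m and y of offcut_a in the frame of locker between -0.185 and 0.185 m and z of offcut_a in the frame of locker between 0.005 and 0.11 m and x of offcut_b in the frame of locker between -0.14 and 0.03 m and y of offcut_b in the frame of locker between -0.185 and 0.185 m and z of offcut_b in the frame of locker between 0.005 and 0.11 m and x of offcut_c in the frame of locker between -0.14 and 0.03 m and y of offcut_c in the frame of locker between -0.185 and 0.185 m and z of offcut_c in the frame of locker between 0.005 and 0.11 m and x of offcut_d in the frame of locker between -0.14 and 0.03 m and y of offcut_d in the frame of locker between -0.185 and 0.185 m and z of offcut_d in the frame of locker between 0.005 and 0.11 m and horizontal distance between canister and cork_mat below 0.035 m and z of canister in the frame of cork_mat below 0.01 m and angle between canister's own z axis and vertical below 0.1 rad and contact force between each of offcut_a, offcut_b, offcut_c, offcut_d, canister and the fingers below 0.3 N), for 0.3 s.
3. the stay is unlocked with the slider: slider near the release end (value of joint lock_grip above 0.04 m), for 0.1 s.
At the end, for the whole second after the job is handed in: The door is shut (within 0.06 rad), the slider within 10 mm of its release end, every short offcut present lies inside the locker, and the canister stands upright on the cork mat, its centre within 35 mm of the mat's centre; all at rest (value of joint flap_panel below 0.06 rad and value of joint lock_grip above 0.04 m and x of offcut_a in the frame of locker between -0.14 and 0.03 m and y of offcut_a in the frame of locker between -0.185 and 0.185 m and z of offcut_a in the frame of locker between 0.005 and 0.11 m and x of offcut_b in the frame of locker between -0.14 and 0.03 m and y of offcut_b in the frame of locker between -0.185 and 0.185 m and z of offcut_b in the frame of locker between 0.005 and 0.11 m and x of offcut_c in the frame of locker between -0.14 and 0.03 m and y of offcut_c in the frame of locker between -0.185 and 0.185 m and z of offcut_c in the frame of locker between 0.005 and 0.11 m and x of offcut_d in the frame of locker between -0.14 and 0.03 m and y of offcut_d in the frame of locker between -0.185 and 0.185 m and z of offcut_d in the frame of locker between 0.005 and 0.11 m and horizontal distance between canister and cork_mat below 0.035 m and z of canister in the frame of cork_mat below 0.01 m and angle between canister's own z axis and vertical below 0.1 rad and linear speed of each of offcut_a, offcut_b, offcut_c, offcut_d, canister below 0.03 m/s); the robot touches nothing.
It fails at once if a long block or the safety glasses is moved by more than 30 mm (distance of any of long_block_l, long_block_r, glasses from where it was at the start of the episode above 0.03 m).
Of offcut_a, offcut_b, offcut_c, offcut_d only 2 to 3 are there at a start; the rules pass over those that are not, and their reading is None.
At some moment in a run one of offcut_a, offcut_b, offcut_c, offcut_d may be knocked a few centimetres aside while the robot is not near it.
Once in a run the grip may slacken for a moment while it holds something.
It also fails if it takes over 210 s, if anything falls off the work surface, if the arm or the gripper's body presses on something with over 40 N, if the wrist force passes 120 N, or if a joint passes its speed limit or range.

## Working session

There is one attempt and no reset: what is moved stays moved. The work goes in short steps, each a Python script; the robot and the scene stay as the last script left them, time stands still between calls to the robot, and variables do not carry over. Pictures are saved under pics/ and viewed, at most 17 in all, crops included, and the job is handed in when it is done.

```bash
ls; mkdir -p pics; python3 - <<'E'
from plant import manip, camrig
import cv2,numpy as np
for n in("scene","top"):
    c=camrig.capture(n); cv2.imwrite(f"pics/{n}0.png",c["frame"][:,:,::-1])
    R=cv2.Rodrigues(np.array(c["rvec"]))[0]; print(n,c["fovy"],c["cx"],c["cy"],-R.T@np.array(c["tvec"]).ravel(),R.round(3).tolist())
s=manip.sense();print(s); print(manip.hold_point_z)
E
```

```text
pics
plant.py
scene 52.656567862056875 281.4346923728835 213.16059124185566 [-0.45461561 -0.52201814  0.67852641] [[0.485, -0.874, 0.003], [-0.379, -0.214, -0.901], [0.788, 0.436, -0.435]]
top 56.869350356020576 276.82827461124515 204.28636274675893 [0.39721309 0.00939986 1.18710926] [[-0.008, -1.0, -0.017], [-0.995, 0.009, -0.095], [0.095, 0.016, -0.995]]
{'time': 0.1, 'joints': array([ 1.13099999e+00,  2.76520183e-01,  1.50597393e+00, -3.58327713e-05,
        1.36073617e+00, -1.21014664e-01]), 'dq': array([ 1.24508434e-03, -1.33831343e-03, -1.10867661e-03, -9.52001209e-04,
       -1.21182997e-03,  3.39508126e-05]), 'tau': array([ 1.18697855e-03, -4.05458844e+01, -2.37780190e+01,  7.04672677e-02,
        2.99969490e-02, -5.07029324e-05]), 'position': array([0.1800175 , 0.54555546, 0.20471086]), 'ee_rot': array([ 1.58713039e-01,  9.87324415e-01, -7.91685135e-04, -2.09768546e-04]), 'ft_force': array([ 0.48194135, -0.30937887,  0.20457124]), 'ft_torque': array([0.01382066, 0.02101294, 0.00308251]), 'finger_force': 0.0, 'grip_width': 0.09446859757519313}
0.0188
```

View pics/scene0.png

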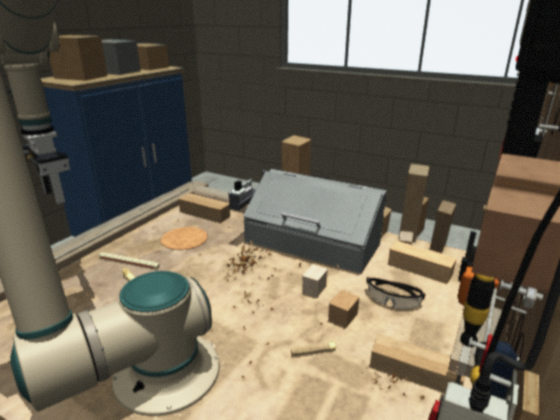

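View pics/top0.png

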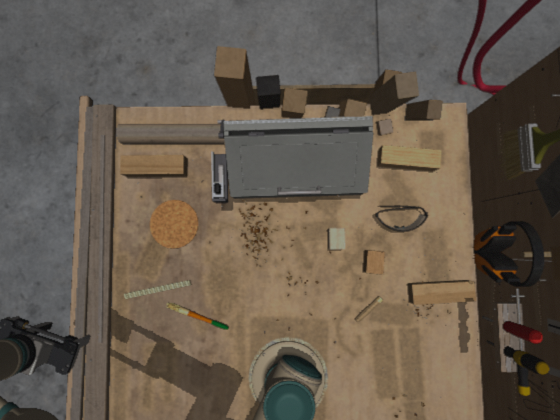

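The top view shows the locker at (298,160), the slider housing at (220,178), the mat at (174,224) and two offcuts at (336,239) and (374,261). The glasses are at (401,218), with long blocks at (152,164), (410,158) and (443,292). I'll zoom in.

```bash
python3 - <<'E'
import cv2
t=cv2.imread("pics/top0.png");s=cv2.imread("pics/scene0.png")
cv2.imwrite("pics/tz.png",cv2.resize(t[110:290,200:400],None,fx=3.3,fy=3.3,interpolation=cv2.INTER_CUBIC))
cv2.imwrite("pics/sz.png",cv2.resize(s[160:340,200:440],None,fx=3.3,fy=3.3,interpolation=cv2.INTER_CUBIC))
E
```

```text
(no output)
```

View pics/tz.png

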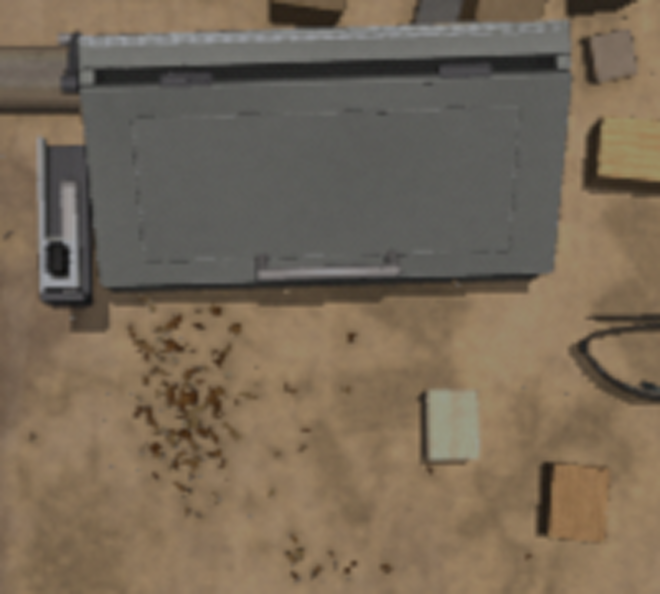

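View pics/sz.png

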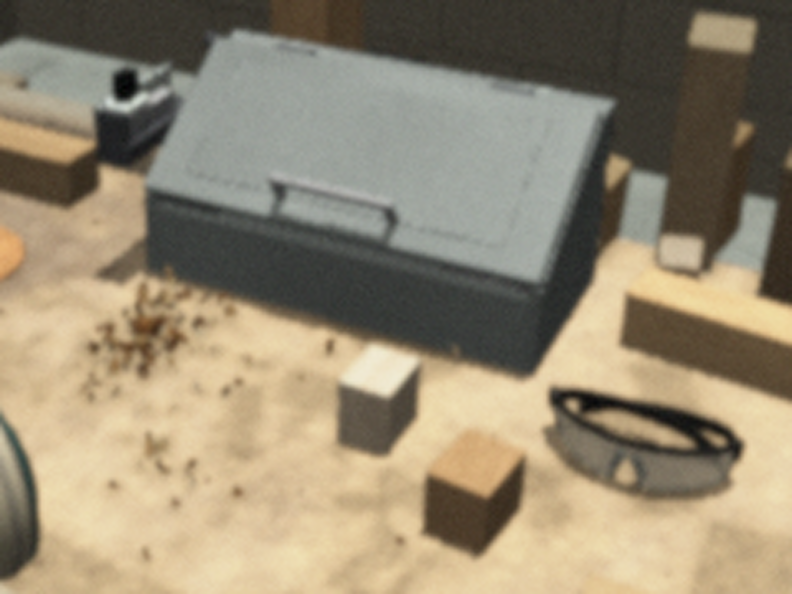

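The top crop shows the handle bar from (257,270) to (400,268), the grip at (57,258), the white offcut at (453,426) and the brown one at (578,502). In the scene crop the handle ends are at (275,182) and (393,207), the grip top at (125,72), and the offcut tops at (380,372) and (476,464). Next step is triangulation.

```bash
cat > h.py <<'E'
from plant import manip, camrig
import cv2,numpy as np
from scipy.spatial.transform import Rotation as Ro
class Cam:
    def __init__(s,n,save=None):
        c=camrig.capture(n); s.im=c["frame"]; f=210/np.tan(np.radians(c["fovy"])/2)
        s.K=np.array([[f,0,c["cx"]],[0,f,c["cy"]],[0,0,1]]); s.R=cv2.Rodrigues(np.array(c["rvec"]))[0]
        s.t=np.array(c["tvec"]).reshape(3,1); s.P=s.K@np.hstack([s.R,s.t]); s.o=(-s.R.T@s.t).ravel()
        if save: cv2.imwrite(f"pics/{save}.png",s.im[:,:,::-1])
    def ray(s,px):
        px=np.atleast_2d(px).astype(float); return (s.R.T@np.linalg.inv(s.K)@np.c_[px,np.ones(len(px))].T).T
    def plane(s,px,z):
        d=s.ray(px); return s.o+d*((z-s.o[2])/d[:,2])[:,None]
    def proj(s,X):
        p=s.P@np.r_[X,1]; return p[:2]/p[2]
def tri(A,B,pa,pb):
    X=cv2.triangulatePoints(A.P,B.P,np.array(pa,float).reshape(2,1),np.array(pb,float).reshape(2,1)).ravel(); X=X[:3]/X[3]
    return X, max(np.abs(A.proj(X)-pa).max(),np.abs(B.proj(X)-pb).max())
E
python3 - <<'E'
from h import *
T=Cam("top");S=Cam("scene")
tz=lambda u,v:(200+u/3.3-.35,110+v/3.3-.35)
sz=lambda u,v:(200+u/3.3-.35,160+v/3.3-.35)
for n,a,b in [("h1",(257,270),(275,182)),("h2",(400,268),(393,207)),("grip",(57,256),(125,73)),("white",(451,426),(380,372)),("brown",(578,502),(476,464)),
  ("doorFL",(105,285),(150,187)),("doorFR",(553,272),(545,283)),("doorBL",(84,85),(238,37))]:
    X,e=tri(T,S,tz(*a),sz(*b)); print(n,X.round(4),round(e,1))
hsv=cv2.cvtColor(T.im,cv2.COLOR_RGB2HSV)
for n,(u,v) in dict(white=(336,239),brown=(374,262),mat=(174,224)).items():
    print(n,hsv[v-2:v+3,u-2:u+3].reshape(-1,3).mean(0).round())
    c=T.im[v,u].astype(float); 
    lab=cv2.cvtColor(T.im,cv2.COLOR_RGB2LAB).astype(float); ref=np.median(lab[v-4:v+5,u-4:u+5].reshape(-1,3),0)
    m=(np.abs(lab-ref)*[.5,1,1]).max(2)<(9 if n!="mat" else 14)
    m=m.astype(np.uint8); m=cv2.morphologyEx(m,cv2.MORPH_OPEN,np.ones((3,3))) if n!="mat" else cv2.morphologyEx(m,cv2.MORPH_CLOSE,np.ones((3,3)))
    k,l=cv2.connectedComponents(m); cs,_=cv2.findContours((l==l[v,u]).astype(np.uint8),0,1)
    p=cs[0][:,0]
    z=.004 if n=="mat" else .056
    w=T.plane(p,z)[:,:2]
    r=cv2.minAreaRect((w*1000).astype(np.float32)); print(n,r)
    if n=="mat": print(cv2.minEnclosingCircle((w*1000).astype(np.float32)))
E
```

```text
h1 [0.5352 0.0224 0.1276] 0.8
h2 [ 0.5344 -0.095   0.1322] 0.4
grip [0.5369 0.1795 0.2015] 0.0
white [ 0.4044 -0.1456  0.0554] 0.7
brown [ 0.3368 -0.2546  0.0513] 0.4
doorFL [0.5282 0.1537 0.094 ] 0.9
doorFR [ 0.5356 -0.2319  0.0947] 1.2
doorBL [0.6794 0.1513 0.1963] 3.2
white [ 27.  44. 153.]
white ((406.99786376953125, -151.16485595703125), (52.2738151550293, 60.643890380859375), 89.5727310180664)
brown [ 15. 121. 144.]
brown ((346.4796447753906, -143.47683715820312), (890.1134643554688, 779.6357421875), 0.6096627116203308)
mat [ 15. 141. 149.]
mat ((402.61773681640625, 372.4951171875), (151.5133056640625, 264.44580078125), 63.14820098876953)
((416.2283935546875, 394.28814697265625), 136.9249725341797)
```

```bash
cat >> h.py <<'E'
def seg(C,u,v,w,h):
    "grabCut blob in a box about (u,v); returns contour"
    m=np.zeros(C.im.shape[:2],np.uint8); a=np.zeros((1,65));b=a.copy()
    cv2.grabCut(np.ascontiguousarray(C.im),m,(int(u-w/2),int(v-h/2),int(w),int(h)),a,b,6,cv2.GC_INIT_WITH_RECT)
    m=((m&1)>0).astype(np.uint8); cs,_=cv2.findContours(m,0,1); return max(cs,key=cv2.contourArea)[:,0],m
E
python3 - <<'E'
from h import *
T=Cam("top");g=cv2.cvtColor(T.im,cv2.COLOR_RGB2GRAY).astype(float)
# handle line: brightness-weighted rows
us=np.arange(281,319); r=np.arange(186,197)
lab=cv2.cvtColor(T.im,cv2.COLOR_RGB2LAB).astype(float)
rows=[]
for u in us:
    w=np.clip(g[r,u]-np.median(g[170:186,u])-8,0,None); rows.append((r*w).sum()/max(w.sum(),1e-6))
p=np.c_[us,rows]; print(p[::6].round(1).tolist()); w=T.plane(p,.1355); k=np.polyfit(w[:,1],w[:,0],1); print("handle",k, "yaw deg",-np.degrees(np.arctan(k[0])), w[0],w[-1])
for n,(a,b,z) in dict(front=((231.5,196.5),(367.5,192.2),.09),back=((225.,120.5),(372,116.3),.19),hingegap=((229,135.),(367,130.5),.19)).items():
    w=T.plane([a,b],z); d=w[0]-w[1]; print(n,w.round(4).tolist(),np.degrees(np.arctan2(-d[0],d[1])))
for n,(u,v,ww,h,z) in dict(white=(336,239,34,36,.0555),brown=(374,261,34,38,.053),mat=(174,224,70,70,.004)).items():
    c,m=seg(T,u,v,ww,h); w=(T.plane(c,z)[:,:2]*1000).astype(np.float32); print(n,cv2.minAreaRect(w),cv2.minEnclosingCircle(w))
    T.im=np.ascontiguousarray(T.im); cv2.drawContours(T.im,[c.reshape(-1,1,2)],-1,(255,0,0),1)
cv2.imwrite("pics/seg.png",cv2.resize(T.im[120:300,140:420,::-1],None,fx=2.8,fy=2.8,interpolation=cv2.INTER_CUBIC))
E
```

```text
[[281.0, 192.5], [287.0, 192.2], [293.0, 191.7], [299.0, 191.8], [305.0, 191.7], [311.0, 191.6], [317.0, 191.5]]
handle [-0.01529671  0.53067984] yaw deg 0.8763684183999414 [0.52983264 0.01509588 0.1355    ] [ 0.53179732 -0.08585265  0.1355    ]
front [[0.5256, 0.1567, 0.09], [0.5341, -0.2302, 0.09]] 1.2611618965913258
back [[0.7163, 0.1612, 0.19], [0.7225, -0.2262, 0.19]] 0.917234525365472
hingegap [[0.677, 0.1504, 0.19], [0.6845, -0.2119, 0.19]] 1.1859490371726729
white ((405.55224609375, -145.70298767089844), (40.559410095214844, 58.232444763183594), 88.8113784790039) ((405.34600830078125, -145.23439025878906), 35.041282653808594)
brown ((338.906982421875, -223.33697509765625), (12.787576675415039, 64.07144165039062), 84.47367095947266) ((338.869140625, -223.72747802734375), 32.4305305480957)
mat ((452.99609375, 346.1561279296875), (147.44406127929688, 143.67526245117188), 45.12131118774414) ((453.9613342285156, 345.98638916015625), 75.01595306396484)
```

View pics/seg.png

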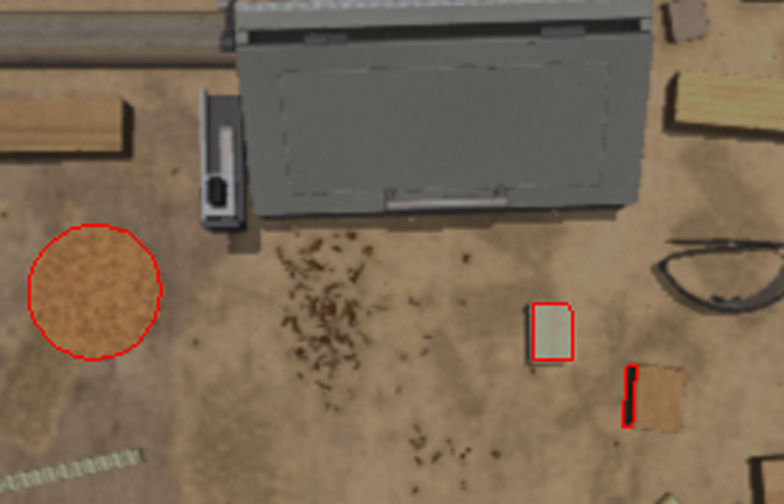

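The contours show the mat at (0.453, 0.346) and the white offcut at (0.4055, -0.146). The locker origin is about (0.682, -0.034) with a yaw of about 1.05°, and the slider is at the release end. First move is the slider.

```bash
cat >> h.py <<'E'
PSI=np.radians(1.05); L0=np.array([.682,-.034,0]); RL=Ro.from_euler('z',PSI).as_matrix()
def lw(x,y,z): return L0+RL@np.array([x,y,z])
def wl(X): return RL.T@(np.array(X)-L0)
def down(a,pos):
    "tool down, closing line at angle a; the half turn with the smaller wrist angle"
    best=None
    for k in(a,a+np.pi):
        c,s=np.cos(k),np.sin(k); R=np.array([[-s,c,0],[c,s,0],[0,0,-1]]).T
        R=np.column_stack([[-s,c,0],[c,s,0],[0,0,-1]]); 
        assert np.linalg.det(R)>.99
        q=Ro.from_matrix(R).as_quat(); j=manip.ik(pos,q)
        if j is not None and (best is None or abs(j[5])<best[0]): best=(abs(j[5]),q)
    return best[1]
def st(m=""):
    s=manip.sense(); print(m,"t%.1f"%s["time"],s["position"].round(4),"F",s["ft_force"].round(1),"w%.4f"%s["grip_width"],"ff%.1f"%s["finger_force"],flush=True); return s
E
python3 - <<'E'
from h import *
g=np.array([.5369,.1795,.2015-.018]); q=down(np.pi/2+PSI,g)
manip.reach(g+[0,0,.10],q); manip.command_gripper(.045)
print(manip.servo_line(g,speed=.1,f_stop=8)); st("down")
manip.command_gripper(0); s=st("grip")
print(manip.servo_line(s["position"]+RL@[.056,0,0],speed=.05,f_stop=22)); e=st("end"); print(np.array(e["position"])-s["position"])
manip.command_gripper(.045); st(); manip.servo_line(e["position"]+[0,0,.12],speed=.2)
p=lw(-.151,-.0,.135)+[-.0,0,.12]; manip.reach(p,down(PSI,p)); manip.command_gripper(.06)
Cam("scene","s1"); Cam("top","t1"); st()
E
```

```text
False
down t4.2 [0.5374 0.1796 0.1842] F [ 1.7 -0.5  0.5] w0.0451 ff0.0
grip t4.7 [0.537  0.1812 0.1838] F [-0.4  5.7  0.6] w0.0156 ff30.0
False
end t6.0 [0.5864 0.1822 0.1837] F [-14.    2.    8.9] w0.0157 ff30.0
[ 4.93406339e-02  1.06174319e-03 -8.10163293e-05]
 t6.7 [0.5932 0.1821 0.1837] F [-0.1  0.4  0.1] w0.0451 ff0.0
 t9.1 [ 0.5311 -0.0366  0.255 ] F [ 0.3  0.  -0.5] w0.0598 ff0.0
```

```bash
cat > door.py <<'E'
from h import *
def arc(th,dz=-.011):
    a=np.radians(199.8)-th; return lw(.161*np.cos(a),0,.19+.161*np.sin(a)+dz)
if __name__=="__main__":
    manip.command_gripper(.032); p=arc(0); q=down(PSI,p)
    print(manip.servo_line(p+[0,0,.05],speed=.1,orientation=q), manip.servo_line(p,speed=.06,f_stop=6)); st("at")
    manip.command_gripper(0); s=st("grip")
    d=np.array(s["position"])-p; print("off",d.round(4))
    if s["grip_width"]>.006:
        for th in np.arange(.15,2.27,.15):
            if manip.servo_line(arc(th)+d*[.5,1,.0],speed=.09,f_stop=30): print("fstop",th)
            s=st("%.2f"%th)
            if s["grip_width"]<.006: print("lost");break
E
python3 door.py
```

```text
False False
at t11.6 [ 0.5309 -0.0368  0.1248] F [ 0.6  0.1 -0.1] w0.0317 ff0.0
grip t12.1 [ 0.5334 -0.0368  0.1255] F [5.7 0.6 0.7] w0.0089 ff30.0
off [ 0.0029 -0.      0.001 ]
0.15 t12.5 [ 0.527  -0.037   0.1479] F [ 5.8 -0.6 -2.6] w0.0088 ff30.0
0.30 t13.0 [ 0.5238 -0.0372  0.1712] F [ 6.1  0.4 -4. ] w0.0091 ff30.0
0.45 t13.4 [ 0.524  -0.0372  0.1949] F [ 6.  -1.7 -5.1] w0.0088 ff30.0
0.60 t13.8 [ 0.5274 -0.0371  0.2183] F [ 4.7 -1.7 -5.6] w0.0091 ff30.0
0.75 t14.2 [ 0.5343 -0.0369  0.2414] F [ 1.6 -1.8 -5.2] w0.0089 ff30.0
0.90 t14.6 [ 0.5444 -0.0367  0.2635] F [-4.2 -3.4 -2.4] w0.0089 ff30.0
1.05 t15.0 [ 0.5573 -0.0364  0.2833] F [-7.5 -2.2  0.8] w0.0088 ff30.0
1.20 t15.5 [ 0.5731 -0.0361  0.3015] F [-11.3  -2.7   5.5] w0.0089 ff30.0
1.35 t15.9 [ 0.592  -0.0357  0.3175] F [-12.6  -1.6  11.1] w0.0090 ff30.0
1.50 t16.3 [ 0.6147 -0.0352  0.3307] F [-10.6  -0.6  15.7] w0.0087 ff30.0
1.65 t16.7 [ 0.6397 -0.0347  0.3394] F [-8.2 -1.7 14.7] w0.0089 ff30.0
1.80 t17.1 [ 0.6647 -0.0341  0.3437] F [-5.  -1.3 12.3] w0.0091 ff30.0
1.95 t17.5 [ 0.69   -0.0336  0.3441] F [-2.1 -0.4 10.4] w0.0090 ff30.0
2.10 t18.0 [ 0.7148 -0.0331  0.3406] F [ 0.6 -1.3  6.7] w0.0090 ff30.0
2.25 t18.4 [ 0.7372 -0.0326  0.3338] F [-1.4 -0.7  5.2] w0.0091 ff30.0
```

```bash
python3 - <<'E'
from h import *
s=st(); print(manip.servo_line(np.array(s["position"])+RL@[.010,0,-.003],speed=.05,f_stop=14)); st("push")
s=manip.sense(); manip.servo_line(np.array(s["position"])+RL@[-.012,0,.003],speed=.05); st("back")
manip.command_gripper(.03); s=st("rel"); manip.servo_line(np.array(s["position"])+[0,0,.07],speed=.15)
p=np.array([.25,.2,.35]); manip.reach(p,down(np.pi/2,p))
S=Cam("scene","s2"); T=Cam("top","t2")
a=cv2.resize(S.im[130:340,180:450],None,fx=1.48,fy=2*1.0,interpolation=3) if 0 else None
cv2.imwrite("pics/t2z.png",cv2.resize(T.im[90:300,190:420,::-1],None,fx=2.85,fy=2.85,interpolation=3))
E
```

```text
t18.4 [ 0.7372 -0.0326  0.3338] F [-1.4 -0.7  5.2] w0.0091 ff30.0
False
push t18.7 [ 0.743  -0.0325  0.3317] F [-10.6  -1.    4.6] w0.0089 ff30.0
back t19.2 [ 0.7316 -0.0327  0.3358] F [ 0.7 -1.6  4.4] w0.0085 ff30.0
rel t19.8 [ 0.7306 -0.0321  0.3341] F [-1.7  0.9 -1.8] w0.0302 ff0.8
```

View pics/s2.png

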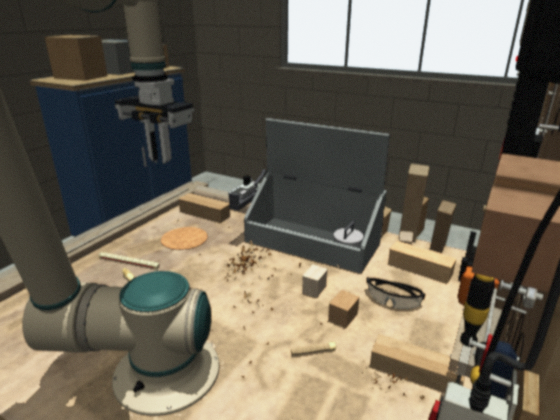

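View pics/t2z.png

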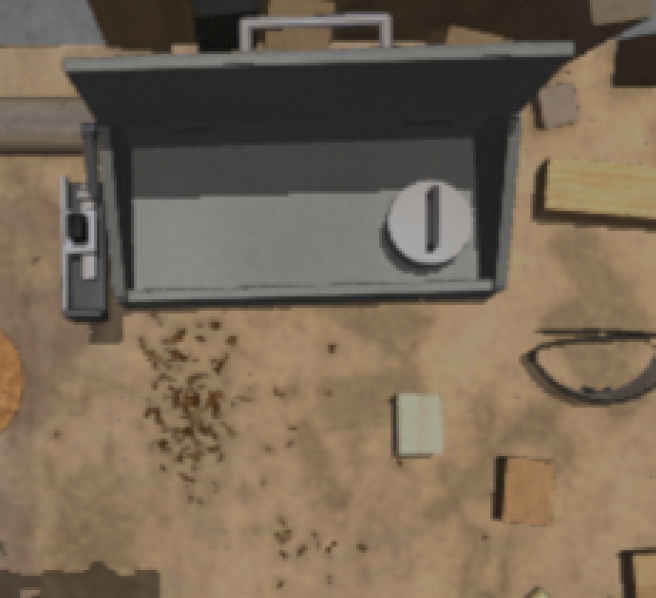

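The scene view shows the door standing open on its stay, with the canister at (348,238) and only two offcuts on the bench. In the top crop the canister bar runs from (433,187) to (432,250), along world x. I'll measure the bar and offcuts in both views.

```bash
python3 - <<'E'
from h import *
S=Cam("scene");T=Cam("top")
X=T.plane([[341.6,166.3]],.103)[0]; print("bar",X.round(4),wl(X).round(4),"scene px",S.proj(X).round(1))
e=T.plane([[341.9,155.6],[341.6,177.7]],.103); d=e[0]-e[1]; print("len",np.linalg.norm(d),"ang",np.degrees(np.arctan2(d[1],d[0])))
# brown offcut: colour threshold
lab=cv2.cvtColor(T.im,cv2.COLOR_RGB2LAB).astype(int)
print([lab[262,u].tolist() for u in (358,362,370,375,380,388,392)])
# top faces in both views, bright-edge corners
cv2.imwrite("pics/both.png",np.vstack([np.hstack([cv2.resize(S.im[250:335,290:370,::-1],(400,425),interpolation=3),cv2.resize(T.im[220:305-20,320:400,::-1],(400,325),interpolation=3).copy() if 0 else cv2.resize(T.im[215:300,320:400,::-1],(400,425),interpolation=3)]),
 np.hstack([cv2.resize(S.im[215:250,310:390,::-1],(400,175),interpolation=3),cv2.resize(T.im[150:185,310:390,::-1],(400,175),interpolation=3)])]))
E
```

```text
bar [ 0.607  -0.1567  0.103 ] [-0.0773 -0.1213  0.103 ] scene px [347.4 226.2]
len 0.06335624129802522 ang -2.1173266612836374
[[128, 132, 147], [117, 133, 145], [131, 137, 154], [134, 137, 154], [133, 136, 154], [145, 133, 149], [145, 133, 149]]
```

View pics/both.png

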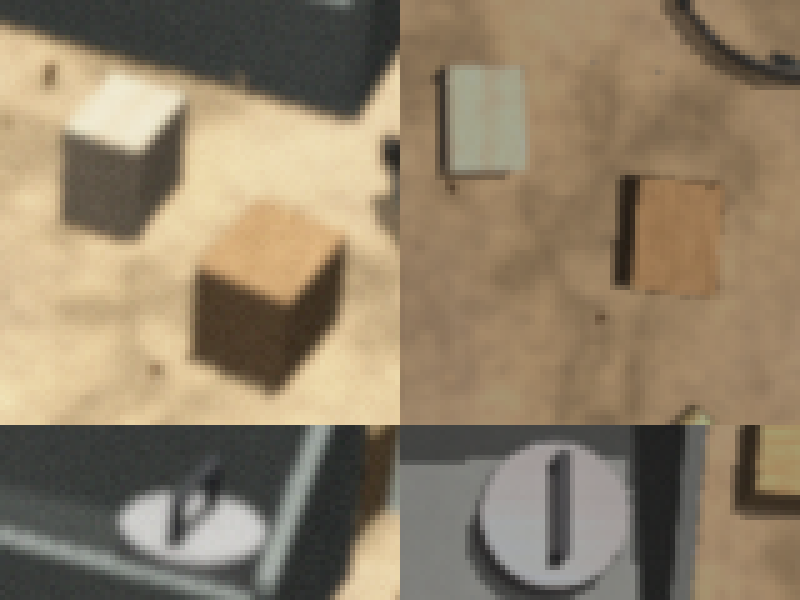

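The crops show both offcuts' top-face corners clearly: scene (62,136)…(144,152) and (197,268)…(296,300), top (444,66)…(450,175) and (635,178)…(632,290). The canister bar runs from (178,492) to (215,462) in the scene and from (558,455) to (556,565) in the top view.

```bash
python3 - <<'E'
from h import *
S=Cam("scene");T=Cam("top")
def f(p,o): return np.array(p,float)/5-.4+o
W=f([(62,136),(110,72),(186,94),(144,152)],(290,250)); B=f([(197,268),(258,202),(345,240),(296,300)],(290,250))
w=f([(44,66),(123,66),(126,171),(48,172)],(320,215)); b=f([(235,178),(318,183),(317,296),(232,290)],(320,215))
for n,x,y in(("white",w,W),("brown",b,B)):
    X,e=tri(T,S,x.mean(0),y.mean(0)); print(n,X.round(4),e.round(1))
    P=T.plane(x,X[2]); print(cv2.minAreaRect((P[:,:2]*1000).astype(np.float32)), (P[0]-P[3]).round(4),(P[1]-P[2]).round(4))
X,e=tri(T,S,f((157,85),(310,150)),f((196,52),(310,215))); print("bar",X,e,wl(X))
E
```

```text
white [ 0.4051 -0.1458  0.0554] 0.4
((404.7591247558594, -144.4724578857422), (61.2743034362793, 45.81509780883789), 0.3066495358943939) [0.0613 0.0011 0.    ] [0.0606 0.0003 0.    ]
brown [ 0.3367 -0.2551  0.0518] 0.7
((335.770263671875, -253.43490600585938), (48.77864074707031, 65.1578598022461), 86.76392364501953) [ 0.0641 -0.0036  0.    ] [ 0.0646 -0.0027  0.    ]
bar [ 0.60702153 -0.15757131  0.10650406] 1.106182639224869 [-0.07723032 -0.12217658  0.10650406]
```

```bash
python3 - <<'E'
from h import *
a=np.radians(88); g=np.array([.607,-.157,.0895]); q=down(a,g)
manip.command_gripper(.04); manip.reach(g+[0,0,.2],q); manip.servo_line(g+[0,0,.04],speed=.15)
print(manip.servo_line(g,speed=.06,f_stop=6)); st("at"); manip.command_gripper(0); s=st("grip")
if s["grip_width"]<.005: raise SystemExit
p=np.array(s["position"])
manip.servo_line(p+[0,0,.04],speed=.06); s=st("lift")
manip.servo_line(p+[0,0,.19],speed=.15); s=st("high")
if s["grip_width"]<.005 or s["finger_force"]<5: raise SystemExit
m=np.array([.453,.346,0]); t=np.array([m[0],m[1],p[2]-.020]); qm=q
manip.reach(t+[0,0,.15],qm); st("over"); manip.servo_line(t+[0,0,.02],speed=.12); manip.wait(.3); st("pre")
print(manip.servo_line(t+[0,0,-.004],speed=.03,f_stop=4)); st("set"); 
Cam("top","t3");Cam("scene","s3")
E
```

```text
False
at t27.1 [ 0.6072 -0.1571  0.0896] F [ 0.  -0.8 -0.2] w0.0397 ff0.0
grip t27.7 [ 0.6071 -0.1574  0.0896] F [-0.9 -1.5  0.9] w0.0083 ff30.0
lift t28.5 [ 0.6068 -0.1573  0.1294] F [ 0.2  0.2 -3.8] w0.0079 ff30.0
high t29.7 [ 0.6065 -0.1572  0.2784] F [-0.   0.  -3.6] w0.0080 ff30.0
over t31.6 [0.4539 0.3453 0.2198] F [-0.6  0.6 -3.3] w0.0080 ff30.0
pre t33.1 [0.4532 0.3462 0.0901] F [ 0.2 -0.7 -2.7] w0.0079 ff30.0
False
set t34.1 [0.4532 0.3461 0.0658] F [ 0.5  0.2 -3.3] w0.0081 ff30.0
```

```bash
python3 - <<'E'
from h import *
s=st(); p=np.array(s["position"]); print(manip.servo_line(p-[0,0,.015],speed=.02,f_stop=3.)); s=st("set")
T=Cam("top","t3");S=Cam("scene","s3")
cv2.imwrite("pics/m.png",np.hstack([cv2.resize(S.im[180:270,120:250,::-1],(520,360)),cv2.resize(T.im[180:270,140:210,::-1],(280,360))]))
E
```

```text
t34.2 [0.4532 0.3461 0.0659] F [ 0.5  0.8 -3.9] w0.0083 ff30.0
True
set t34.7 [0.453  0.3466 0.0536] F [0.6 1.5 1.9] w0.0080 ff30.0
```

View pics/m.png

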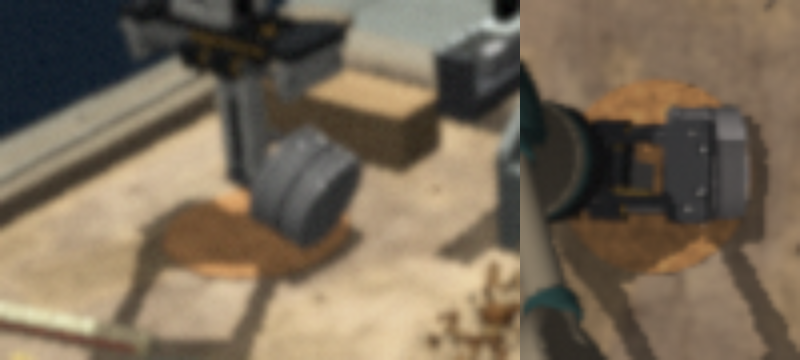

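The canister swung about 73° about its bar in the grip, with its base towards -y. I'll roll it upright on its rim on the cork, moving the bar along the arc about the rim contact.

```bash
python3 - <<'E'
from h import *
p=np.array(manip.sense()["position"])
manip.servo_line(p+[0,0,.02],speed=.06); manip.servo_line(p+[0,.05,.02],speed=.08); manip.wait(.3); st("shift")
print(manip.servo_line(p+[0,.05,-.02],speed=.02,f_stop=3)); s=st("touch"); p=np.array(s["position"])
h=p[2]+.015-.004; al=np.arccos(min(1,h/.09))+np.radians(28.6); print("alpha",np.degrees(al))
rel=lambda a:np.array([0,.079*np.sin(a)-.043*np.cos(a),.079*np.cos(a)+.043*np.sin(a)])
for a in np.arange(np.degrees(al)-6,14,-6):
    manip.servo_line(p+rel(np.radians(a))-rel(al)-[0,0,.003],speed=.05,f_stop=25); s=st("%.0f"%a)
T=Cam("top");S=Cam("scene")
cv2.imwrite("pics/m2.png",np.hstack([cv2.resize(S.im[180:270,120:250,::-1],(520,360)),cv2.resize(T.im[180:270,140:210,::-1],(280,360))]))
E
```

```text
shift t36.4 [0.4529 0.3962 0.0737] F [-0.2 -0.6 -2.6] w0.0080 ff30.0
True
touch t37.5 [0.4528 0.3973 0.0536] F [0.6 0.6 0.4] w0.0078 ff30.0
alpha 72.76274283379534
67 t37.8 [0.4524 0.3894 0.0565] F [-0.7 -0.  -2.7] w0.0081 ff30.0
61 t38.1 [0.4529 0.3822 0.0624] F [-0.7  0.2 -2.7] w0.0081 ff30.0
55 t38.5 [0.4529 0.3741 0.067 ] F [-0.  -0.2 -3.5] w0.0078 ff30.0
49 t38.8 [0.4529 0.3654 0.0707] F [ 0.8  0.4 -3. ] w0.0081 ff30.0
43 t39.1 [0.4529 0.3564 0.0734] F [ 0.3 -1.  -2.9] w0.0079 ff30.0
37 t39.5 [0.4528 0.3471 0.0752] F [ 0.9  0.8 -4. ] w0.0079 ff30.0
31 t39.8 [0.4528 0.3377 0.076 ] F [ 0.5 -0.  -2.8] w0.0079 ff30.0
25 t40.2 [0.4527 0.3283 0.0758] F [ 0.6  0.2 -3.6] w0.0081 ff30.0
19 t40.5 [0.4527 0.3189 0.0746] F [-0.2  0.2 -3.5] w0.0077 ff30.0
```

View pics/m2.png

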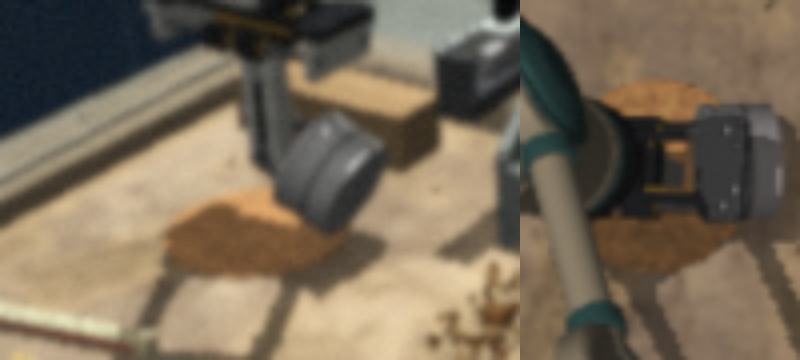

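The canister is still rigidly tilted in the grip, and the rim just lifted off the mat. I'll tilt the gripper to bring it nearly upright instead.

```bash
python3 - <<'E'
from h import *
s=manip.sense(); q0=Ro.from_quat(s["ee_rot"]); p=np.array(s["position"])
for t in (40,50,60,65,70):
    for y in(.346,):
        r=Ro.from_euler('x',t,degrees=True)*q0; a=np.radians(72.8-t)
        bar=np.array([.453,.346+.043+.079*np.sin(a)-.043*np.cos(a),.004+.079*np.cos(a)+.043*np.sin(a)])
        for dz in(0,.08):
            tcp=bar+[0,0,dz]+.015*r.as_matrix()[:,2]; j=manip.ik(tcp,r.as_quat()); print(t,dz,tcp.round(3),None if j is None else np.round(j,2))
print(np.round(s["joints"],2))
E
```

```text
40 0 [0.453 0.405 0.082] [0.18 0.36 2.   0.95 0.89 1.12]
40 0.08 [0.453 0.405 0.162] [0.18 0.26 1.91 0.83 1.02 1.32]
50 0 [0.453 0.391 0.084] [0.05 0.42 2.09 1.14 1.   0.81]
50 0.08 [0.453 0.391 0.164] [0.05 0.3  2.   1.03 1.1  1.03]
60 0 [0.453 0.378 0.083] [-0.07  0.52  2.15  1.26  1.14  0.56]
60 0.08 [0.453 0.378 0.163] [-0.07  0.38  2.08  1.17  1.21  0.78]
65 0 [0.453 0.371 0.082] [-0.12  0.59  2.17  1.29  1.21  0.44]
65 0.08 [0.453 0.371 0.162] [-0.12  0.43  2.11  1.22  1.28  0.66]
70 0 [0.453 0.364 0.08 ] [-0.16  0.66  2.19  1.31  1.28  0.34]
70 0.08 [0.453 0.364 0.16 ] [-0.16  0.49  2.14  1.26  1.34  0.55]
[0.49 0.35 1.74 0.   1.05 2.09]
```

```bash
python3 - <<'E'
from h import *
s=manip.sense(); q0=Ro.from_quat(s["ee_rot"]); p=np.array(s["position"])
manip.servo_line(p+[0,0,.12],speed=.12)
t=62; r=Ro.from_euler('x',t,degrees=True)*q0; q=r.as_quat(); a=np.radians(72.8-t)
bar=np.array([.453,.346+.043+.079*np.sin(a)-.043*np.cos(a),.004+.079*np.cos(a)+.043*np.sin(a)])
tcp=bar+.015*r.as_matrix()[:,2]
manip.reach(tcp+[0,0,.10],q); st("over"); manip.servo_line(tcp+[0,0,.02],speed=.08); manip.wait(.3); st("pre")
print(manip.servo_line(tcp-[0,0,.012],speed=.02,f_stop=3)); s=st("touch"); print(np.array(s["position"])-tcp)
T=Cam("top");S=Cam("scene")
cv2.imwrite("pics/m3.png",np.hstack([cv2.resize(S.im[180:270,120:250,::-1],(520,360)),cv2.resize(T.im[180:270,140:210,::-1],(280,360))]))
E
```

```text
over t43.0 [0.4528 0.3747 0.1822] F [-0.4  0.2 -2.8] w0.0075 ff30.0
pre t44.4 [0.453  0.3748 0.1029] F [ 0.1  0.1 -3.1] w0.0077 ff30.0
True
touch t45.5 [0.4532 0.375  0.0798] F [ 0.8 -1.5  4.3] w0.0080 ff30.0
[ 0.00028977  0.00019388 -0.00280291]
```

View pics/m3.png

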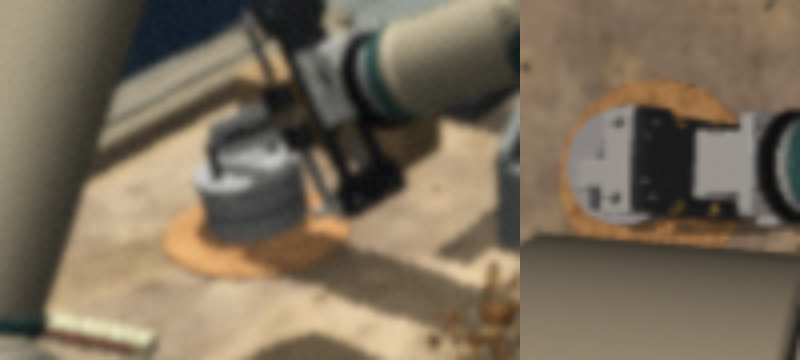

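The canister is nearly upright on the mat. I'll press lightly, release, retract along the tool axis and measure.

```bash
python3 - <<'E'
from h import *
s=manip.sense(); p=np.array(s["position"]); R=Ro.from_quat(s["ee_rot"]).as_matrix()
manip.servo_line(p-[0,0,.003],speed=.02,f_stop=10); st("press")
manip.command_gripper(.019); manip.wait(.4); st("rel")
p=np.array(manip.sense()["position"]); print(manip.servo_line(p-R[:,2]*.08,speed=.08,f_stop=6)); st("out")
p=np.array(manip.sense()["position"]); manip.servo_line(p+[0,-.02,.12],speed=.15)
p=np.array([.3,.0,.35]); manip.reach(p,down(np.pi/2,p))
T=Cam("top");S=Cam("scene")
cv2.imwrite("pics/m4.png",np.hstack([cv2.resize(S.im[180:270,120:250,::-1],(520,360)),cv2.resize(T.im[180:270,140:210,::-1],(280,360))]))
# canister lid: low saturation blob
hsv=cv2.cvtColor(T.im,cv2.COLOR_RGB2HSV); m=(hsv[...,1]<60).astype(np.uint8); m[:190]=0;m[:,:140]=0;m[258:]=0;m[:,208:]=0
cs,_=cv2.findContours(cv2.morphologyEx(m,cv2.MORPH_CLOSE,np.ones((5,5))),0,1); c=max(cs,key=cv2.contourArea)[:,0]
w=(T.plane(c,.054)[:,:2]*1000).astype(np.float32); print(cv2.minEnclosingCircle(w),cv2.minAreaRect(w))
E
```

```text
press t45.9 [0.4539 0.3758 0.0799] F [ 0.9 -4.4 11.6] w0.0081 ff30.0
rel t46.7 [0.4532 0.3749 0.0767] F [-1.1  0.6  0.1] w0.0189 ff0.0
False
out t47.8 [0.4532 0.3045 0.1141] F [ 0.5  0.5 -0.3] w0.0188 ff0.0
((457.6846008300781, 346.44342041015625), 46.84957504272461) ((459.0096740722656, 346.1822509765625), (92.01115417480469, 84.5000228881836), 63.926631927490234)
```

View pics/m4.png

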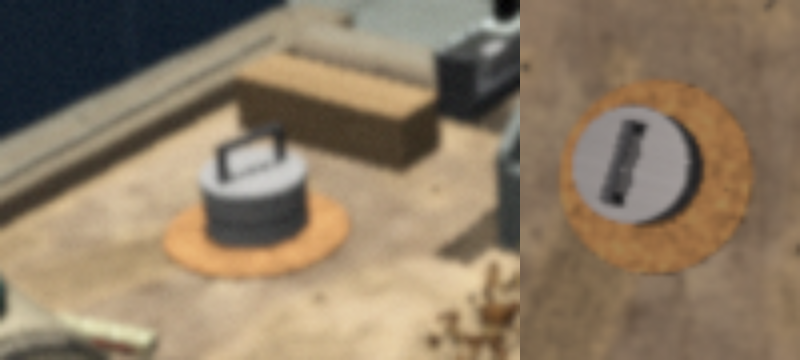

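The canister stands upright on the mat, with the lid at (630,164) in the top crop and (253,185) in the scene, about 5 mm from centre. Next I'll re-measure the offcuts and place them.

```bash
cat >> h.py <<'E'
def blob(T,kind,z):
    "top-face of an offcut in the top view: centre and yaw of the long side (world)"
    hsv=cv2.GaussianBlur(cv2.cvtColor(T.im,cv2.COLOR_RGB2HSV),(3,3),0).astype(int); lab=cv2.GaussianBlur(cv2.cvtColor(T.im,cv2.COLOR_RGB2LAB),(3,3),0).astype(int)
    m=(hsv[...,1]<65)&(hsv[...,2]>115) if kind=="white" else (lab[...,1]>=135)&(lab[...,2]>=151)
    m=m.astype(np.uint8); m[:198]=0; m[330:]=0; m[:,:215]=0; m[:,470:]=0
    m=cv2.morphologyEx(m,cv2.MORPH_OPEN,np.ones((5,5)))
    out=[]
    for c in cv2.findContours(m,0,1)[0]:
        w=(T.plane(c[:,0],z)[:,:2]*1000).astype(np.float32); r=cv2.minAreaRect(w); M=cv2.moments(w)
        if 25<min(r[1])<75 and max(r[1])<85 : out.append((np.round([M["m10"]/M["m00"],M["m01"]/M["m00"]],1),np.round(r[1],1),round(r[2],1)))
    return out
E
python3 - <<'E'
from h import *
p=np.array([.25,.25,.35]); manip.reach(p,down(np.pi/2,p))
T=Cam("top","t5")
print(blob(T,"white",.056),blob(T,"brown",.053))
T.im=cv2.imread("pics/t2.png")[:,:,::-1].copy(); print(blob(T,"white",.056),blob(T,"brown",.053))
E
```

```text
[(array([ 439.4, -146.8]), array([43.5, 58.3]), 88.8)] [(array([ 335. , -254.5]), array([45.9, 63.1]), 88.1)]
[(array([ 404.3, -145.1]), array([40.6, 60.8]), 88.8)] [(array([ 335. , -254.6]), array([45.9, 63.1]), 88.1)]
```

The white offcut was knocked 35 mm away from the robot, and the brown one hasn't moved. I'll pick using the fresh positions.

```bash
cat > pick.py <<'E'
from h import *
def place(g,a,ly,w):
    g=np.array([*g,.017]); q=down(a,g); manip.command_gripper(.08); manip.reach(g+[0,0,.13],q)
    print(manip.servo_line(g,speed=.12,f_stop=8)); manip.command_gripper(0); s=st("grip"); p=np.array(s["position"])
    if s["grip_width"]<w-.006: return False
    manip.servo_line(p+[0,0,.17],speed=.18); s=st("lift")
    if s["grip_width"]<w-.006: return False
    d=p-g; t=lw(-.078,ly,0)+[0,0,p[2]+.013]; qt=down(np.pi/2+PSI,t+[0,0,.16])
    manip.reach(t+[0,0,.16],qt); s=st("over")
    if s["grip_width"]<w-.006: return False
    manip.servo_line(t+[0,0,.02],speed=.15); manip.wait(.2); print(manip.servo_line(t-[0,0,.003],speed=.04,f_stop=4)); st("set")
    manip.command_gripper(w+.022); st("rel"); manip.servo_line(t+[0,0,.18],speed=.2); return True
E
python3 - <<'E'
from pick import *
ok=place((.4395,-.1465),np.radians(90),.05,.045)
p=np.array([.25,.25,.35]); manip.reach(p,down(np.pi/2,p)); T=Cam("top","t6"); b=blob(T,"brown",.053); print(ok,b)
if ok and len(b)==1:
    c=b[0][0]/1000; ok=place((c[0]+.001,c[1]),np.radians(87.3),-.05,.05)
    p=np.array([.25,.25,.35]); manip.reach(p,down(np.pi/2,p)); print(ok); T=Cam("top","t7"); print(blob(T,"white",.056),blob(T,"brown",.053)); S=Cam("scene","s7")
E
```

```text
False
grip t56.9 [ 0.4395 -0.1465  0.0171] F [-1.1 -0.3  1.4] w0.0447 ff30.0
lift t58.0 [ 0.4387 -0.1461  0.186 ] F [-0.2 -0.3 -1.2] w0.0447 ff30.0
over t58.9 [0.602  0.0137 0.1895] F [ 0.1  0.6 -1.1] w0.0451 ff30.0
True
set t60.7 [0.6026 0.0146 0.0289] F [0.5 0.9 2.7] w0.0447 ff30.0
rel t61.3 [0.6019 0.0147 0.0287] F [-0.1 -0.8  0.2] w0.0669 ff0.0
True [(array([ 335. , -254.6]), array([45.9, 63.2]), 88.1)]
False
grip t68.7 [ 0.336  -0.2546  0.0172] F [-0.6  1.2  3. ] w0.0503 ff29.6
lift t69.8 [ 0.3354 -0.254   0.1861] F [-0.5 -0.4 -2. ] w0.0503 ff29.6
over t71.0 [ 0.6039 -0.0864  0.1899] F [ 0.2 -0.2 -0.5] w0.0504 ff29.6
True
set t72.8 [ 0.6045 -0.0853  0.0289] F [1.3 0.7 2.4] w0.0501 ff29.7
rel t73.3 [ 0.6038 -0.0851  0.0287] F [ 0.3  0.1 -0.1] w0.0718 ff0.0
True
[] []
```

View pics/t7.png

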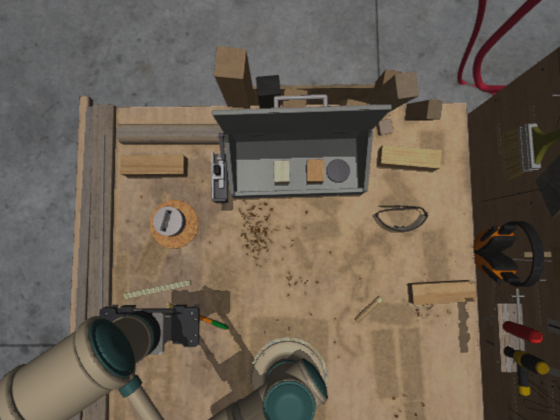

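The top view shows both offcuts in the locker at (282,171) and (315,170), the canister on the mat at (168,220) and the door still up. Time to release the slider.

```bash
python3 - <<'E'
from h import *
g=np.array([.5868,.1812,.1837]); q=down(np.pi/2+PSI,g)
manip.command_gripper(.045); manip.reach(g+[0,0,.12],q)
print(manip.servo_line(g,speed=.1,f_stop=8)); st("down"); manip.command_gripper(0); s=st("grip"); p=np.array(s["position"])
print(manip.servo_line(p-RL@[.057,0,0],speed=.08,f_stop=22)); e=st("end"); print((np.array(e["position"])-p).round(4))
manip.command_gripper(.045); p=np.array(manip.sense()["position"]); 
manip.servo_line(p+[-.03,.0,.05],speed=.2); st("up"); manip.servo_line(p+[-.15,.03,.12],speed=.2)
p=np.array([.25,.25,.35]); manip.reach(p,down(np.pi/2,p)); manip.wait(5); st("fin")
T=Cam("top","t8");S=Cam("scene","s8")
cv2.imwrite("pics/fin.png",np.vstack([cv2.resize(S.im[150:270,120:400,::-1],(700,300)),cv2.resize(T.im[90:210,140:420,::-1],(700,300))]))
E
```

```text
False
down t79.8 [0.5873 0.1813 0.1845] F [ 0.1 -0.5  0.4] w0.0453 ff0.0
grip t80.3 [0.5869 0.1822 0.1839] F [-0.1  4.8  0.2] w0.0155 ff30.0
True
end t81.0 [0.537  0.1812 0.1839] F [ 1.  -0.5  2.7] w0.0156 ff30.0
[-0.0498 -0.001   0.    ]
up t82.1 [0.5068 0.1823 0.2336] F [-0.1 -0.3 -1.1] w0.0450 ff0.0
fin t88.6 [0.25 0.25 0.35] F [0.2 0.7 0.1] w0.0447 ff0.0
```

View pics/fin.png

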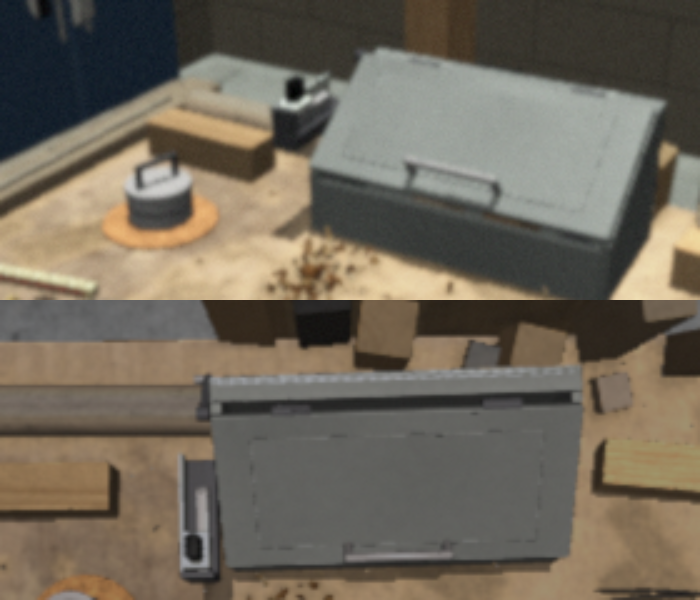

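```bash
python3 - <<'E'
from h import *
def cmp(S,n,T):
    for C,f,(y,x,h,w) in((S,"scene0",(208,278,28,50)),(T,"top0",(182,270,18,60))):
        a=cv2.imread(f"pics/{f}.png",0).astype(np.float32)[y:y+h,x:x+w]; b=cv2.cvtColor(C.im,cv2.COLOR_RGB2GRAY).astype(np.float32)[y:y+h,x:x+w]
        print(n,f,"shift",np.round(cv2.phaseCorrelate(a,b,cv2.createHanningWindow((w,h),5)),2),"diff",np.abs(a-b).mean().round(1))
S=Cam("scene");T=Cam("top");cmp(S,"now",T); manip.wait(4); S=Cam("scene","s9");T=Cam("top");cmp(S,"+4s",T)
E
```

```text
Traceback (most recent call last):
ValueError: setting an array element with a sequence. The requested array has an inhomogeneous shape after 1 dimensions. The detected shape was (2,) + inhomogeneous part.
```

```bash
python3 - <<'E'
from h import *
def cmp(S,n,T):
    for C,f,(y,x,h,w) in((S,"scene0",(208,278,28,50)),(T,"top0",(182,270,18,60))):
        a=cv2.imread(f"pics/{f}.png",0).astype(np.float32)[y:y+h,x:x+w]; b=cv2.cvtColor(C.im,cv2.COLOR_RGB2GRAY).astype(np.float32)[y:y+h,x:x+w]
        print(n,f,"shift",cv2.phaseCorrelate(a,b,cv2.createHanningWindow((w,h),5)),"diff",np.abs(a-b).mean())
S=Cam("scene");T=Cam("top");cmp(S,"now",T); manip.wait(4); S=Cam("scene","s9");T=Cam("top");cmp(S,"+4s",T)
cv2.imwrite("pics/fin2.png",np.hstack([cv2.resize(cv2.imread("pics/scene0.png")[200:270,240:390],(400,187),interpolation=3),cv2.resize(S.im[200:270,240:390,::-1],(400,187),interpolation=3)]))
E
```

```text
now scene0 shift ((0.08238671539934117, 0.061386504021882615), 1.084587109565735) diff 2.095
now top0 shift ((0.033024566268760935, -0.1406770531450885), 0.9839246798444677) diff 1.6079565
+4s scene0 shift ((0.10763446545606925, 0.0017298475689333515), 1.0773805039723714) diff 2.115
+4s top0 shift ((0.07412368460189356, 0.02943076499638586), 0.9609548877786707) diff 1.6105388
```

View pics/fin2.png

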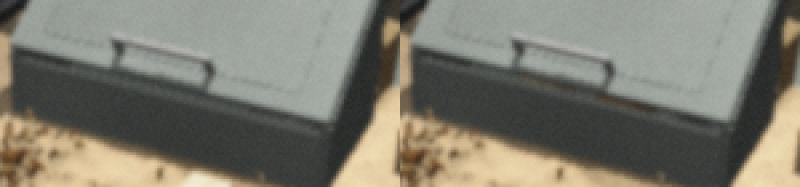

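The door is back at its starting position to within 0.1 px; the brown in the slit is just an offcut inside. Handing in.

```bash
python3 -c "
from plant import manip, camrig
print(manip.close_job())"
```

```text
the job is handed in; nothing more can be done
None
```

I handed the job in: the door is shut, the slider is at its release end, both short offcuts present are in the locker, and the canister stands upright about 5 mm from the mat's centre; the hand-in returned no verdict.

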